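# Let the film roll down the gravity rack and catch it

### The arm

A 6-joint arm with a two-finger parallel gripper is mounted at the origin on the work surface. World frame = base frame: x ahead of the robot, y to its left, z up, the work surface at z = 0. Lengths are in mm, angles in rad, forces in N, time in s.
With the tool pointing down it reaches from about 350 to 925 mm from the base axis. Payload 6.4 kg.
Tool frame: the origin (TCP) lies midway between the tips of the shut fingers; the grasp point (between the pads) lies 19 mm behind it; z points along the fingers, y is the line along which they close (so a half turn about z gives the same grasp; the last joint's range is limited). The gripper opens to 85 mm and grips with 20 to 120 N. Pads are 22 mm wide; open, the fingers measure 114 mm over their backs; the gripper's body (76 mm by 85 mm) begins 54 mm behind the grasp point. The pads swing forward as they close: fully open they stand 13 mm farther back than shut.
Start: joints at [0.966, 0.245, 1.558, -0, 1.339, -0.174], TCP at [271.437, 590.623, 231.29] pointing down, gripper open.
Joint ranges: [-3.13, 3.13], [-1.02, 2.26], [0.13, 2.54], [-0.95, 4.09], [0.21, 2.88], [-2.74, 2.74]. Speed limits (rad/s): [2.57, 2.57, 3.14, 3.14, 3.14, 3.14].

### API

Orientations are given as [roll, pitch, yaw] about the fixed x, y, z axes, in that order (R = Rz(yaw) Ry(pitch) Rx(roll)).
In Python, from cell import * gives the robot as it stands.
- The arm moves only by the tool arm_command, never from a script. Its argument "plan" is a list of rows, each a list of 6 numbers: the shift along the world's x, y, z normalised to -1 to 1, where 1 is 0.4 m, then the turn, a rotation vector about the world's x, y, z normalised to -1 to 1, where 1 is 0.5 rad. A call has 1 to 10 rows; each row is the pose to reach, as a shift and turn from the pose commanded when the call began; what a row does not reach only later rows make up. A row lasts 1/10 s, in which the tool goes at most 50 mm and 8.59 degrees, less where a joint would pass 70% of its speed; a pose out of reach is approached as far as the arm can. A call with a number of a shift or a turn outside -1 to 1 is refused whole. A call with a gripper value outside its range is refused whole. "grip" is the opening, from -1 (shut) to 1 (fully open), set as the call begins (left out, the last holds). The fingers move at their own pace and stop on an object; "grip_force" is the grip in N (left out, the last holds). Time passes only in rows, so rows that repeat a pose let the fingers close. It gives the time, the measured TCP pose, the force, the opening and the grip force at its end, in the units of the state.
- sense(): the state, without advancing time (a new reading comes with each control period).
- read_camera(name): name is "scene" or "top" or "wrist"; returns (picture, depth): 400x640x3 uint8, red, green, blue; 400x640 float32, mm along the optical axis (not along the pixel's ray), 0 where there is no reading.
- camera_params(name): a dict with "fx", "fy", "cx", "cy" (pixels), "R" (3x3) and "t" (3): a world point X has camera coordinates R X + t. Camera axes: x right, y down, z forward; pixel columns grow to the right and rows downward; lengths in mm; the calibration is good to about 2 mm. A picture is of the moment at which its call begins: read the wrist's pose just before it. camera_params takes no time and is no camera call; for the wrist camera it gives the pose at the moment of the call.
- job_done(): hands the job in; it is judged then, once.
The state is a dict: "clock": time; "qpos": joint angles; "dq": joint speeds; "joint_efforts": joint torques, N m; "tcp_pos": TCP position; "ee_rot": TCP orientation; "contact_force": force on the tool from outside, world axes, zero at the start; "ft_torque": the same for the moment, N m; "width": finger opening in mm; "gripper_force": force on a finger pad.
Only numpy, scipy, OpenCV 4.12 (cv2) and the standard library are available. Lean on these libraries where they do the work, as an engineer would, in place of code of your own. Each camera call takes 0.05 s, during which the arm holds its last target. There are 200 camera calls.

### The job

Push the leaning release lever upright so that the film roll rolls freely down the gravity rack under the wire guard. Catch it softly with the gripper's fingers on the open run-out: let the fingers run along just ahead of it, take it up without a knock and slow it down together, never letting it touch the end stop. Finish while holding: the program ends with the roll standing still on the rails, wholly clear of the guard and short of the end stop, held back by the fingers. Leave the other things on the table alone.

Things in the scene. Friction and masses are not known exactly. Their poses are not given: they have to be found in the camera images.
- rack: Gravity rack of grey sheet metal and steel rods, 700 mm long, 128 wide: a fixed stand carrying a sloping track. Origin on the table, mid-width, below the guard's mouth. Its y points uphill along the rack, x across it, away from the robot. The roll runs on two rods, tops 75 mm above the table at y = 255; track sides at x = -60 and 60 stand 24 mm above the rods.
- mouth (a point): Centre of the guard's mouth, at y = 0 of the rack, at the height of the rod tops. The wire guard covers the rack uphill from here to y = 320 mm, its top 108 mm above the rods: the roll cannot be reached there. Downhill from here to y = -360 mm the rack is open from above: the run-out.
- end_stop (a point): Middle of the uphill face of the end stop, at the height of the rod tops, y = -360 mm of the rack. The stop is a grey plate across the low end, 54 mm high above the rods. The roll touches it when the roll's centre is at y = -315 mm.
- roll: Blue film roll lying across the rods: diameter 90 mm, length 110, about 0.7 kg (0.5 to 0.95), too big to grip. Origin at its centre, x along its length. Starts at rest at y = 255 mm of the rack. Released, it rolls to -y, ever faster (about 0.11 m/s2): its centre passes the mouth after 1.3 to 2.5 s at 0.14 to 0.3 m/s. About 0.2 N holds it on the slope. A knock over 8 N dents it.
- release (a joint): Release lever (rad), a 10 mm steel rod with a ball knob on the rack's side nearer the robot, by the mouth. 0: leaning 0.5 rad towards the robot (-x of the rack), a chock between the rods holds the roll. 0.5: upright at its stop, free (let go at about 0.1 to 0.3). Hinged along the track at x = -80 mm, 24 mm below the rod tops; 135 mm from there to the knob. About 1 N moves it; it stays put.
- lever_tip (a point): Centre of the lever's black ball knob (diameter 22 mm), at about y = -12 mm of the rack; at the start at x = -145 mm, about 160 mm above the table; upright at x = -80 mm, 16 mm higher.
- stamp: Black self-inking stamp, 45 x 60 x 84 mm, on the robot's right, nearer than the rack; origin at its underside. Leave it alone.
- cup: Red cup, 80 mm wide, 100 mm high, on the robot's left, nearer than the rack; origin at its underside. Leave it alone.
- tape: Orange ring of packing tape, 100 mm across, 48 mm high, lying flat on the robot's left, nearer than the rack; origin at its underside. Leave it alone.
- slope (a joint): Tilt of the track (rad), set before the start between 0.028 and 0.060 and clamped there. The track tilts about the rack's x direction through the start place of the roll's centre (y = 255 mm, 120 mm above the table); 0 is level, more is lower at the run-out. So a roll on the rods has its centre 120 mm - tan(slope) x (255 mm - y) above the table. The steeper, the sooner and faster the roll comes.
There are look-alikes about, which are no part of the job. Of the things shaped like the roll, the blue one is meant.

How it is judged:
By the outcome, as a careful person would: the job done as asked, in the order asked, and still so for the second after the job is handed in, while the arm keeps its last pose, push and grip.
It also fails if it takes over 32 s, if anything falls off the work surface, if the arm or the gripper's body presses on something with over 40 N, if the wrist force passes 120 N, or if a joint passes its speed limit or range.

## Working session

There is one attempt and no reset: what is moved stays moved. The work goes in short steps, Python scripts to look and compute and a tool call to move; the robot and the scene stay as the last step left them, time stands still between calls to the robot, and variables do not carry over. Pictures are saved under pics/ and viewed, at most 10 in all, crops included, and the job is handed in when it is done.

Besides the shell and the picture viewer there is one more tool, called after "Emit:" by a JSON object that holds its "op" and its "data". arm_command: Moves the arm, as the interface text tells. Scaled input: -1 to 1 covers 0.4 m each way for a shift and 0.5 rad each way for a turn. Its arguments: {"type":"object","properties":{"plan":{"type":"array","items":{"type":"array","items":{"type":"number","minimum":-1,"maximum":1}}},"grip":{"type":"number"},"grip_force":{"type":"number"}},"required":["plan"]}

```bash
ls; mkdir -p pics
cat > h.py <<'E'
from cell import *
import numpy as np, cv2
def snap(n,f):
    p=camera_params(n); im,d=read_camera(n)
    cv2.imwrite('pics/'+f+'.png',im[:,:,::-1]); np.savez('pics/'+f+'.npz',im=im,d=d,**{k:np.array(v) for k,v in p.items()})
    return im,d,p
def ld(f): 
    z=np.load('pics/'+f+'.npz'); return z['im'],z['d'],{k:z[k] for k in('fx','fy','cx','cy','R','t')}
def w(p,u,v,d):
    u,v,d=map(np.asarray,(u,v,d))
    c=np.stack([(u-p['cx'])/p['fx']*d,(v-p['cy'])/p['fy']*d,d],-1)
    return (c-p['t'])@np.array(p['R'])
def onz(p,u,v,z):
    C=-np.array(p['R']).T@p['t']; r=w(p,u,v,1.)-C
    return C+r*(z-C[2])/r[2]
def px(p,X):
    c=np.array(p['R'])@X+p['t']; return c[0]/c[2]*p['fx']+p['cx'],c[1]/c[2]*p['fy']+p['cy']
E
python3 - <<'E'
from h import *
for n in('top','scene'):
    snap(n,n+'1')
s=sense();print(s['clock'],s['tcp_pos'],s['ee_rot'],s['width'],s['contact_force'])
E
```

```text
pics
0.1 [271.14816567 590.18791222 230.27881599] [-3.13988121e+00 -3.08512761e-04  2.71077388e+00] 85.34242737098197 [-0.58163928  0.26136446 -0.30200736]
```

View pics/top1.png

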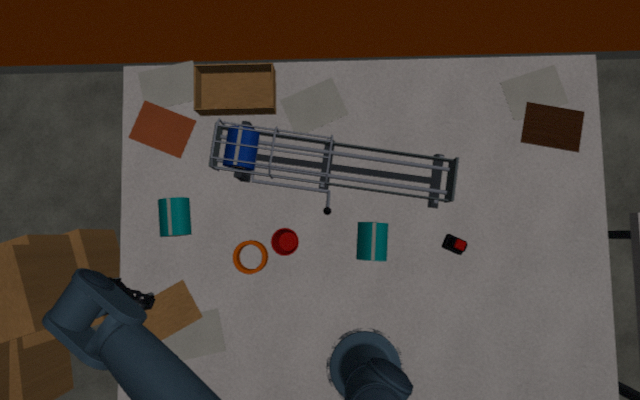

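View pics/scene1.png

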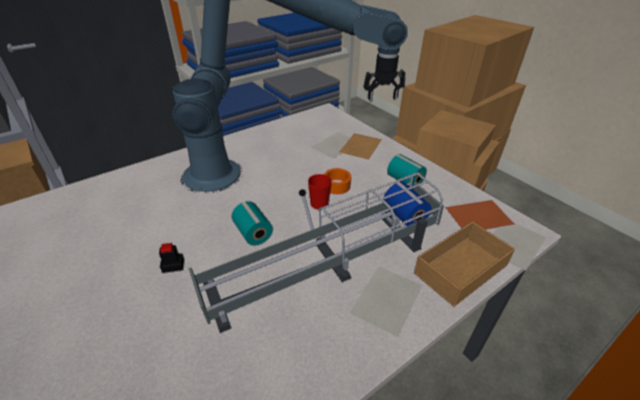

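The top view shows the blue roll at (240,147) under the guard at the rack's left, uphill end. The knob is at (327,211) and the end stop at about (453,180). The scene view shows the knob at (302,192), the stop at (205,295) and the roll at (407,204).

Roll-like things in the top view: blue (240,147), teal (174,216), teal (372,241). The blue one on the rack is meant; I'll confirm it in a crop.

Run:
```python
from h import *
a,d,p=ld('top1'); b,e,q=ld('scene1')
A=cv2.resize(a[105:225,200:470],None,fx=2.9,fy=2.9,interpolation=2)[:,:,::-1]
B=cv2.resize(b[165:335,180:450],None,fx=1.45,fy=1.45,interpolation=2)[:,:,::-1]
c=np.zeros((600,790,3),np.uint8); c[:A.shape[0],:A.shape[1]]=A[:,:790]; c[350:350+B.shape[0],:B.shape[1]]=B[:250]
cv2.imwrite('pics/crop1.png',c)
for n,(i,dd,pp) in dict(top=(a,d,p),scene=(b,e,q)).items():
    hsv=cv2.cvtColor(i,cv2.COLOR_RGB2HSV)
    m=cv2.inRange(hsv,(108,150,50),(125,255,255)); 
    k,l,s,cc=cv2.connectedComponentsWithStats(m)
    for j in range(1,k):
        if s[j,4]>60:
            v,u=np.nonzero((l==j)&(dd>0)); P=w(pp,u,v,dd[v,u]); print(n,cc[j],s[j],P.mean(0),np.percentile(P,[2,98],axis=0))
    print(pp['fx'],-np.array(pp['R']).T@pp['t'])
print('knob top'); print(a[205:217,321:334].sum(2)); print(d[205:217,321:334].astype(int))
print('knob sc'); print(b[185:199,295:310].sum(2)); print(e[185:199,295:310].astype(int))
```

```text
top [232.208 134.856] [227 128  11  15 125] [678.95174606 360.21184309 160.21876959] [[659.4794061  345.92320965 147.52608894]
 [697.24696076 376.67888626 169.72481202]]
top [249.56170213 137.35319149] [241 130  19  16 235] [672.60753335 313.3748437  151.80011505] [[654.26360113 294.89993924 121.38582036]
 [690.40631286 334.4296143  167.72093348]]
top [229.47692308 151.03076923] [224 144  12  15 130] [633.82170105 368.04228264 159.98388606] [[613.81390845 354.18818078 146.90525475]
 [652.45333428 383.75629328 167.98249423]]
top [247.07949791 153.58158996] [238 146  19  16 239] [627.18234319 320.69307949 151.05469873] [[608.30967664 302.52243216 120.7956776 ]
 [645.9922583  341.13432001 167.86741028]]
top [245.63380282 165.02816901] [235 162  20   8  71] [595.06083323 324.93937947 151.06034561] [[589.08215777 309.01485952 118.73216204]
 [601.58009503 347.54746059 181.63830657]]
440.02110863718735 [ 399.04305671   90.84528603 1359.37580402]
scene [291.78982301  23.82411504] [258  12  71  24 904] [-767.26708025  871.1177096   255.42748248] [[-986.75412687  374.69852057  226.58525524]
 [
[... 4403 characters left out ...]
7 1341 1060 1059 1064 1062 1064 1333 1335 1338 1336
  1216]
 [1330 1332 1331 1334 1068 1056 1058 1062 1058 1061 1063 1339 1333 1329
  1226]
 [1337 1327 1330 1324 1059 1060 1054 1056 1059 1062 1062 1325 1327 1328
  1226]
 [1324 1320 1323 1330 1063 1059 1057 1060 1061 1057 1060 1323 1318 1318
  1229]
 [1317 1321 1320 1319 1063 1061 1059 1058 1059 1057 1060 1323 1320 1318
  1234]
 [1315 1312 1316 1313 1312 1065 1059 1059 1062 1061 1067 1315 1312 1313
  1245]
 [1313 1314 1309 1310 1309 1310 1064 1067 1065 1066 1306 1306 1309 1312
  1306]
 [1309 1305 1307 1307 1306 1305 1303 1066 1069 1066 1069 1301 1302 1308
  1308]
 [1303 1303 1297 1300 1302 1302 1296 1071 1071 1067 1069 1300 1302 1301
  1298]]
```

View pics/crop1.png

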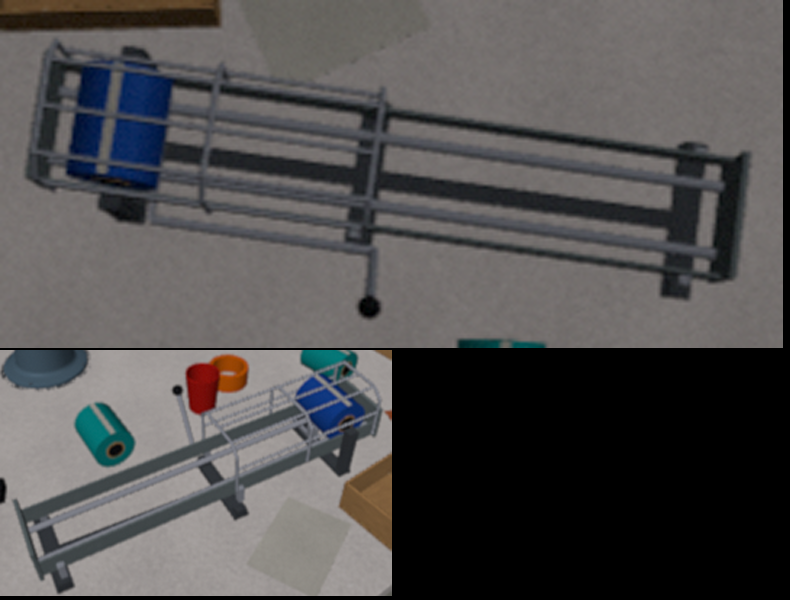

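The crop shows the blue roll caged at the uphill end, with the lever leaning at the mouth. Next I fit the rack frame and slope.

Run:
```python
from h import *
from scipy.optimize import least_squares
a,d,p=ld('top1'); b,e,q=ld('scene1')
# knob by two rays
def cen(i,u0,u1,v0,v1,bg):
    wt=np.clip(bg-i[v0:v1,u0:u1].sum(2).astype(float),0,None); wt[wt<bg*.45]=0
    V,U=np.mgrid[v0:v1,u0:u1]; return (U*wt).sum()/wt.sum(),(V*wt).sum()/wt.sum()
kt=cen(a,322,333,207,216,340); ks=cen(b,297,307,188,196,460)
def tri(pts):
    A=[];B=[]
    for P,(u,v) in pts:
        C=-P['R'].T@P['t']; r=w(P,u,v,1.)-C; r/=np.linalg.norm(r); M=np.eye(3)-np.outer(r,r); A.append(M);B.append(M@C)
    return np.linalg.lstsq(np.vstack(A),np.hstack(B),rcond=None)[0]
print('knob',kt,ks,tri([(p,kt),(q,ks)]),w(p,*kt,1190+11),)
def cloud(dd,pp,u0,u1,v0,v1):
    V,U=np.mgrid[v0:v1,u0:u1]; V=V.ravel();U=U.ravel();z=dd[V,U]; k=z>0; return w(pp,U[k],V[k],z[k])
PT=cloud(d,p,332,465,120,215); PS=cloud(e,q,185,345,215,330)
th=-0.13
for nm,P in(('top',PT),('scene',PS)):
    P=P[(P[:,2]>40)&(P[:,2]<130)&(P[:,0]>450)&(P[:,0]<700)]
    # far side & near side lines: sort in rough frame
    yd=np.array([-np.sin(th),np.cos(th)])
    best=None
    for t in np.linspace(-.0,.3,121):
        X=P[:,0]*np.cos(t)+P[:,1]*np.sin(t)
        h=np.histogram(X,bins=np.arange(X.min(),X.max()+2,2))[0]; sc=(h**2).sum()
        if best is None or sc>best[0]: best=(sc,t)
    t=best[1]; X=P[:,0]*np.cos(t)+P[:,1]*np.sin(t); Y=-P[:,0]*np.sin(t)+P[:,1]*np.cos(t)
    h,ed=np.histogram(X,bins=np.arange(X.min(),X.max()+4,4)); print(nm,t,len(P)); 
    for n,x in zip(h,ed):
        k=(X>=x)&(X<x+4)
        if n>15: print(int(x),n,'Y',np.percentile(Y[k],[1,99]).round(),'z',np.percentile(P[k,2],[5,50,95]).round())
```

```text
knob (np.float64(326.78848325178774), np.float64(210.46360557019196)) (np.float64(301.92937788891413), np.float64(192.3759945442146)) [463.94383346 102.45796308 158.57712208] [463.5843437  101.972214   159.81302642]
top 0.0 2087
484 19 Y [-255. -212.] z [43. 55. 84.]
488 29 Y [-258. -212.] z [ 47.  68. 102.]
492 31 Y [-257. -209.] z [ 49.  70. 102.]
496 33 Y [-258. -181.] z [ 48.  72. 105.]
500 34 Y [-258. -161.] z [ 46.  75. 101.]
504 38 Y [-257. -134.] z [ 47.  75. 101.]
508 39 Y [-261. -108.] z [ 43.  75. 103.]
512 40 Y [-261.  -83.] z [45. 67. 98.]
516 59 Y [-260.  -60.] z [46. 55. 96.]
520 78 Y [-262.  -35.] z [ 46.  56. 100.]
524 67 Y [-260.   -8.] z [46. 54. 91.]
528 63 Y [-263.   17.] z [ 47.  56. 100.]
532 63 Y [-264.   40.] z [47. 57. 98.]
536 71 Y [-264.   63.] z [49. 57. 94.]
540 75 Y [-266.   86.] z [ 51.  60. 100.]
544 47 Y [-265.   85.] z [50. 57. 96.]
548 43 Y [-266.    4.] z [ 51.  58. 104.]
552 40 Y [-265.   25.] z [ 51.  58. 100.]
556 47 Y [-268.   46.] z [54. 60. 98.]
560 52 Y [-270.   80.] z [ 54.  61. 100.]
564 38 Y [-268.   85.] z [ 55.  63. 102.]
568 29 Y [-27
[... 2062 characters left out ...]
.  52. 100.]
609 44 Y [-277.  -92.] z [50. 55. 99.]
613 178 Y [-277.  -66.] z [43. 60. 90.]
617 121 Y [-256.  -36.] z [43. 56. 73.]
621 130 Y [-242.  -16.] z [42. 57. 74.]
625 157 Y [-244.    9.] z [43. 57. 74.]
629 126 Y [-241.   40.] z [43. 59. 76.]
633 122 Y [-153.   61.] z [43. 60. 77.]
637 136 Y [-126.   86.] z [44. 63. 79.]
641 115 Y [-100.  105.] z [47. 62. 80.]
645 106 Y [-81. 105.] z [47. 64. 81.]
649 89 Y [-54. 100.] z [47. 65. 82.]
653 98 Y [-25.  29.] z [49. 69. 83.]
657 85 Y [-1. 41.] z [51. 66. 84.]
661 100 Y [23. 70.] z [51. 70. 86.]
665 76 Y [49. 88.] z [52. 70. 87.]
669 25 Y [67. 92.] z [53. 68. 88.]
673 35 Y [84. 92.] z [ 51.  89. 128.]
677 16 Y [86. 91.] z [ 44.  76. 125.]
```

Run:
```python
from h import *
a,d,p=ld('top1'); b,e,q=ld('scene1')
def cloud(dd,pp,u0,u1,v0,v1):
    V,U=np.mgrid[v0:v1,u0:u1]; V=V.ravel();U=U.ravel();z=dd[V,U]; k=z>0; return w(pp,U[k],V[k],z[k])
PT=cloud(d,p,332,465,120,215); PS=cloud(e,q,185,345,215,330)
for nm,P in(('top',PT),('scene',PS)):
    P=P[(P[:,2]>42)&(P[:,2]<130)&(P[:,0]>450)&(P[:,0]<720)]
    best=(0,0)
    for t in np.linspace(-.3,.0,301):
        X=P[:,0]*np.cos(t)+P[:,1]*np.sin(t)
        h=np.histogram(X,bins=np.arange(X.min(),X.max()+2,2))[0]; sc=(h**2).sum()
        if sc>best[0]: best=(sc,t)
    t=best[1]; X=P[:,0]*np.cos(t)+P[:,1]*np.sin(t); Y=-P[:,0]*np.sin(t)+P[:,1]*np.cos(t)
    h,ed=np.histogram(X,bins=np.arange(X.min(),X.max()+3,3)); print(nm,t,len(P)); 
    for n,x in zip(h,ed):
        k=(X>=x)&(X<x+3)
        if n>15:
            k2=k&(Y<80);f=np.polyfit(Y[k2],P[k2,2],1); print(round(x,1),n,'Y',np.percentile(Y[k],[1,50,99]).round(),'z fit',f.round(4),np.std(P[k2,2]-np.polyval(f,Y[k2])).round(1))
    h,ed=np.histogram(Y,bins=np.arange(-380,-330,3)); print(list(zip(ed.round(),h)))
    k=Y<-330; 
    for y in np.arange(-370,-335,3):
        k=(Y>=y)&(Y<y+3); 
        if k.sum(): print(y,k.sum(),np.percentile(P[k,2],[5,50,95]).round(),np.percentile(X[k],[1,99]).round())
```

```text
top -0.155 2070
521.5 201 Y [-175.  -19.  163.] z fit [-2.50000e-03  6.69792e+01] 12.1
524.5 116 Y [-177.   17.  166.] z fit [7.60000e-03 7.97234e+01] 6.5
542.5 77 Y [-175.  -57.  169.] z fit [-4.53000e-02  5.13522e+01] 12.7
545.5 135 Y [-176.   -7.  168.] z fit [-2.2300e-02  5.5003e+01] 10.8
548.5 120 Y [-177.    3.  169.] z fit [-1.46000e-02  5.61217e+01] 11.0
551.5 115 Y [-176.  -10.  170.] z fit [-2.94000e-02  5.49521e+01] 11.1
554.5 49 Y [-178.   11.  163.] z fit [-0.0944 54.8761] 14.9
611.5 46 Y [-177. -104.  132.] z fit [-0.126  43.8931] 15.4
614.5 140 Y [-174.    5.  177.] z fit [-2.40000e-03  5.46153e+01] 9.7
617.5 127 Y [-177.  -17.  177.] z fit [-2.52000e-02  5.57304e+01] 11.0
620.5 116 Y [-177.    3.  179.] z fit [-2.45000e-02  5.52397e+01] 11.4
623.5 83 Y [-177.   17.  180.] z fit [-5.31000e-02  5.32344e+01] 13.3
641.5 336 Y [-173.   -2.  182.] z fit [1.30000e-03 6.50814e+01] 12.6
644.5 120 Y [-177.   29.  182.] z fit [5.70000e-03 7.91044e+01] 7.1
[(np.int64(-380), np.int64(0)), (np.int64(-377), np.int64(0)), (np.int64(-374), np.int64(0)), (np.int64(-371), np.int64(0)), 
[... 1387 characters left out ...]
3e+01] 11.3
648.5 442 Y [-176.  -16.  191.] z fit [-5.00000e-04  6.26359e+01] 11.8
651.5 35 Y [-175.  191.  196.] z fit [ -0.5281 -20.0748] 11.2
654.5 29 Y [-142.  192.  196.] z fit [ 0.274  87.5165] 2.8
[(np.int64(-380), np.int64(0)), (np.int64(-377), np.int64(0)), (np.int64(-374), np.int64(0)), (np.int64(-371), np.int64(0)), (np.int64(-368), np.int64(0)), (np.int64(-365), np.int64(0)), (np.int64(-362), np.int64(0)), (np.int64(-359), np.int64(0)), (np.int64(-356), np.int64(0)), (np.int64(-353), np.int64(0)), (np.int64(-350), np.int64(0)), (np.int64(-347), np.int64(0)), (np.int64(-344), np.int64(0)), (np.int64(-341), np.int64(0)), (np.int64(-338), np.int64(0)), (np.int64(-335), np.int64(0))]
```

Run:
```python
from h import *
a,d,p=ld('top1'); b,e,q=ld('scene1')
t=-0.1565
def cloud(dd,pp,u0,u1,v0,v1):
    V,U=np.mgrid[v0:v1,u0:u1]; V=V.ravel();U=U.ravel();z=dd[V,U]; k=z>0; P=w(pp,U[k],V[k],z[k])
    return np.c_[P[:,0]*np.cos(t)+P[:,1]*np.sin(t),-P[:,0]*np.sin(t)+P[:,1]*np.cos(t),P[:,2]]
for nm,Q in(('top',cloud(d,p,332,465,120,215)),('scene',cloud(e,q,185,345,215,330))):
    for xs,lab in(((520,530),'side'),((641,652),'side'),((545,558),'rod'),((613,626),'rod')):
        ys=[];zs=[];xx=[]
        for y in range(-150,170,10):
            k=(Q[:,0]>xs[0])&(Q[:,0]<xs[1])&(Q[:,1]>=y)&(Q[:,1]<y+10)&(Q[:,2]<110)&(Q[:,2]>48)
            if lab=='rod': k&=Q[:,2]<85
            if k.sum()>3:
                z=Q[k,2]; m=z>np.percentile(z,60); ys.append(y+5);zs.append(np.median(z[m]));xx.append(np.median(Q[k,0][m]))
        f=np.polyfit(ys,zs,1); f=np.polyfit(np.array(ys)[g:=abs(np.array(zs)-np.polyval(f,ys))<4],np.array(zs)[g],1)
        print(nm,lab,xs,'slope',f[0].round(4),'z at Y=440:',np.polyval(f,440).round(1),'z at 185',np.polyval(f,185).round(1),'x',np.polyfit(ys,xx,1).round(4))
    k=(Q[:,2]>78)&(Q[:,1]<-150)&(Q[:,2]<140)&(Q[:,0]>500)&(Q[:,0]<670);S=Q[k]; print('stop',k.sum(),np.percentile(S,[2,25,50,75,98],axis=0).round(1))
# roll: top surface line, blue pixels
for nm,i,dd,pp,r in(('top',a,d,p,(220,265,120,175)),('scene',b,e,q,(380,435,180,235))):
    m=cv2.inRange(cv2.cvtColor(i,cv2.COLOR_RGB2HSV),(105,120,40),(125,255,255)); mm=np.zeros_like(m); mm[r[2]:r[3],r[0]:r[1]]=m[r[2]:r[3],r[0]:r[1]]
    V,U=np.nonzero((mm>0)&(dd>0)); P=w(pp,U,V,dd[V,U]); Q=np.c_[P[:,0]*np.cos(t)+P[:,1]*np.sin(t),-P[:,0]*np.sin(t)+P[:,1]*np.cos(t),P[:,2]]
    from scipy.optimize import least_squares
    k=Q[:,0]>540; 
    s=least_squares(lambda c:np.hypot(Q[:,1]-c[0],Q[:,2]-c[1])-45,[440,120],loss='soft_l1').x
    print(nm,'roll Y,z',s,'X',np.percentile(Q[:,0],[1,99]))
```

```text
top side (520, 530) slope 0.0433 z at Y=440: 99.7 z at 185 88.7 x [4.900000e-03 5.250252e+02]
top side (641, 652) slope 0.0466 z at Y=440: 100.8 z at 185 89.0 x [6.000000e-04 6.447414e+02]
top rod (545, 558) slope 0.04 z at Y=440: 75.4 z at 185 65.2 x [-2.000000e-04  5.500678e+02]
top rod (613, 626) slope 0.0396 z at Y=440: 74.5 z at 185 64.4 x [4.900000e-03 6.193921e+02]
stop 229 [[ 523.1 -179.1   78.7]
 [ 550.4 -175.8   88.7]
 [ 583.2 -172.5   99.4]
 [ 615.9 -171.3  101.7]
 [ 644.9 -169.2  105.9]]
scene side (520, 530) slope 0.0384 z at Y=440: 92.4 z at 185 82.6 x [1.400000e-03 5.276706e+02]
scene side (641, 652) slope 0.0409 z at Y=440: 94.0 z at 185 83.5 x [3.200000e-03 6.475157e+02]
scene rod (545, 558) slope 0.0422 z at Y=440: 73.0 z at 185 62.2 x [-6.000000e-04  5.527411e+02]
scene rod (613, 626) slope 0.0453 z at Y=440: 74.7 z at 185 63.2 x [1.300000e-03 6.222082e+02]
stop 179 [[ 526.7 -178.8   80.2]
 [ 563.5 -176.8   97.2]
 [ 602.1 -174.6   99. ]
 [ 634.3 -172.4  100.2]
 [ 650.7 -170.4  101.7]]
top roll Y,z [442.64669125 120.53124171] X [531.65111047 645.76157768]
scene roll Y,z [443.42274963 118.49017796] X [534.80736125 643.1755316 ]
```

Emit:
{"op": "arm_command", "data": {"plan": [[0.03,-0.1,0,0,0,-0.1],[0.06,-0.2,0,0,0,-0.25],[0.09,-0.3,0,0,0,-0.4],[0.12,-0.4,0,0,0,-0.55],[0.15,-0.5,0,0,0,-0.7],[0.18,-0.6,0,0,0,-0.85],[0.21,-0.7,0,0,0,-1],[0.24,-0.8,0,0,0,-1],[0.25,-0.9,0,0,0,-1],[0.25,-0.9,0,0,0,-1]], "grip": -0.06}}

```text
clock: 1.1
tcp_pos: [371.8, 227.4, 230.8]
ee_rot: [-3.141, 0.001, 2.205]
contact_force: [0.2, 0.1, -0.1]
width: 40.0
gripper_force: 0.0
```

Emit:
{"op": "arm_command", "data": {"plan": [[0.02,-0.07,0,0,0,-0.2],[0.04,-0.14,0,0,0,-0.4],[0.06,-0.2,0,0,0,-0.6],[0.07,-0.25,0,0,0,-0.8],[0.07,-0.29,0,0,0,-1],[0.07,-0.29,0,0,0,-1],[0.07,-0.29,0,0,0,-1]]}}

```text
clock: 1.8
tcp_pos: [399.3, 115.1, 231.1]
ee_rot: [-3.141, -0.001, 1.712]
contact_force: [0.5, -0.1, -0.7]
width: 40.1
gripper_force: 0.0
```

Emit:
{"op": "arm_command", "data": {"plan": [[0,0,0,0,0,-0.2],[0,0,0,0,0,-0.4],[0,0,0,0,0,-0.59],[0,0,0,0,0,-0.59],[0,0,0,0,0,-0.59]]}}

```text
clock: 2.3
tcp_pos: [399.3, 115.3, 231.2]
ee_rot: [-3.141, -0.0, 1.42]
contact_force: [0.1, -1.4, -0.7]
width: 40.0
gripper_force: 0.0
```

```bash
cat >> h.py <<'E'
T=-0.1565; EX=np.array([np.cos(T),np.sin(T),0]); EY=np.array([-np.sin(T),np.cos(T),0]); O=586*EX+187*EY
def rk(P): P=np.asarray(P)-O; return np.stack([P@EX,P@EY,P[...,2]],-1)
E
python3 - <<'E'
from h import *
s=sense();print(s['clock'],s['tcp_pos'],rk(s['tcp_pos']),s['ee_rot'],s['width'],s['contact_force'],s['qpos'])
ia,_,_=snap('wrist','w1'); ib,_,_=snap('scene','s2')
cv2.imwrite('pics/c2.png',cv2.resize(np.vstack([ia,ib])[:,:,::-1],None,fx=.75,fy=.75,interpolation=3))
E
```

```text
2.3 [399.30198818 115.34003218 231.20884961] [-209.55506308  -10.83357228  231.20884961] [-3.14139701e+00 -1.43444490e-04  1.41981433e+00] 40.009341470259635 [ 0.05356357 -1.41533783 -0.74518424] [ 6.74578590e-03 -3.46353643e-01  2.12649466e+00  1.76235587e-04
  1.36162233e+00  1.57691155e-01]
```

View pics/c2.png

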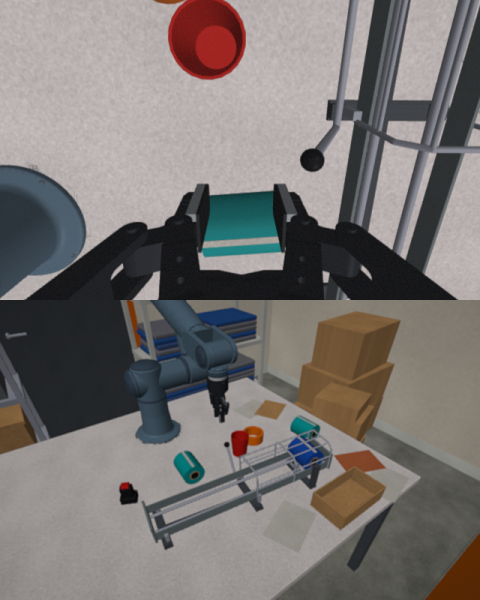

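The wrist view shows the black knob at (312,160) right of the fingers, and the cup and guard above. The scene view shows the arm standing clear of the rack. I'm writing the roll tracker and moving to the pre-push pose.

```bash
cat > m.py <<'E'
import sys, json, os
from h import *
from scipy.optimize import least_squares
def roll(n):
    s=sense(); p=camera_params(n); im,d=read_camera(n)
    m=cv2.inRange(cv2.cvtColor(im,cv2.COLOR_RGB2HSV),(105,120,40),(125,255,255))
    V,U=np.nonzero((m>0)&(d>0)); Q=rk(w(p,U,V,d[V,U]))
    Q=Q[(abs(Q[:,0])<56)&(Q[:,1]>-350)&(Q[:,1]<320)&(Q[:,2]>60)&(Q[:,2]<172)]
    if len(Q)<80: return s,None,len(Q)
    f=lambda c:np.hypot(Q[:,1]-c,Q[:,2]-(120-.042*(255-c)))-45
    r=least_squares(lambda c:f(c[0]),[np.median(Q[:,1])+(-10)],loss='soft_l1',f_scale=3)
    return s,r.x[0],len(Q)
L=json.load(open('log.json')) if os.path.exists('log.json') else []
for n in sys.argv[1:]:
    s,y,k=roll(n); print(n,round(s['clock'],3),None if y is None else round(y,1),k)
    if y is not None: L.append([n,s['clock'],y])
json.dump(L,open('log.json','w'))
s=sense(); print('now',s['clock'],'tcp rack',rk(s['tcp_pos']).round(1),'F',np.round(s['contact_force'],1))
off={}
for n in('top','scene','wrist'):
    v=[y for q,t,y in L if q==n and abs(y-255)<5]
    off[n]=np.mean(v[:2])-255 if v else 0
D=np.array([[t,y-off[n]] for n,t,y in L if y-off[n]<251])
if len(D)>=2:
    r=least_squares(lambda c:np.r_[255-.5*c[0]*np.clip(D[:,0]-c[1],0,None)**2-D[:,1],(c[0]-110)/40],[110,D[0,0]-.3]).x
    print('a,t0',r.round(2),'res',(255-.5*r[0]*(D[:,0]-r[1])**2-D[:,1]).round(1))
    for t in np.arange(0,2.6,.2)+s['clock']: print(round(t,2),'y',round(255-.5*r[0]*(t-r[1])**2,1),'v',round(r[0]*(t-r[1]),1))
E
python3 - <<'E'
from h import *
p=camera_params('wrist'); c=-np.array(p['R']).T@p['t']; print('wrist cam rack',rk(c),'axis',np.array(p['R'])[2], 'tcp',rk(sense()['tcp_pos']))
E
python3 m.py scene top
```

```text
wrist cam rack [-209.57449482   65.35925791  374.04885949] axis [-0.04575162 -0.29121299 -0.95556359] tcp [-209.47711362  -11.11543526  231.21203976]
scene 2.4 257.0 737
top 2.45 255.6 862
now 2.5 tcp rack [-209.4  -11.3  231.3] F [-0.2 -0.5  0.6]
```

Emit:
{"op": "arm_command", "data": {"plan": [[0.005,-0.002,-0.03,0,0,0],[0.01,-0.004,-0.08,0,0,0],[0.02,-0.006,-0.13,0,0,0],[0.03,-0.01,-0.17,0,0,0],[0.035,-0.011,-0.19,0,0,0],[0.035,-0.011,-0.19,0,0,0]]}}

```text
clock: 3.1
tcp_pos: [412.6, 110.1, 153.7]
ee_rot: [-3.138, 0.0, 1.416]
contact_force: [0.3, 0.6, -1.0]
width: 40.3
gripper_force: 0.0
```

Run:
```python
from h import *
s=sense();print(s['clock'],rk(s['tcp_pos']),s['contact_force'])
ia,d,p=snap('wrist','w2')
cv2.imwrite('pics/c3.png',ia[:,:,::-1])
```

```text
3.1 [-195.64768686  -13.95674309  153.68028194] [ 0.30924405  0.59175013 -1.00837068]
```

View pics/c3.png

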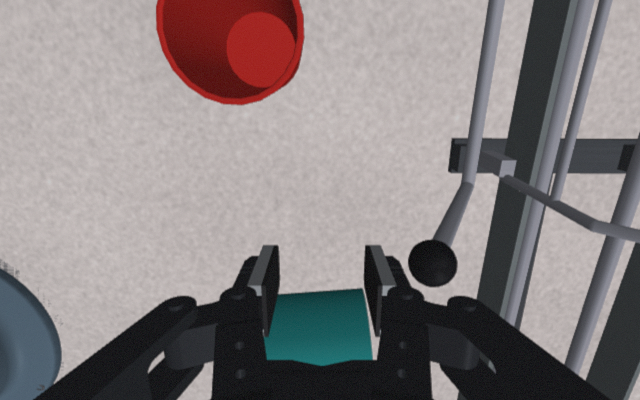

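The wrist view shows the knob at (432,262), about 6 mm beyond the right finger's back and level with it. I'll push now.

Emit:
{"op": "arm_command", "data": {"plan": [[0.015,-0.002,0,0,0,0],[0.045,-0.007,0,0,0,0],[0.08,-0.013,0,0,0,0],[0.115,-0.018,0,0,0,0],[0.145,-0.023,0,0,0,0],[0.165,-0.026,0,0,0,0]]}}

```text
clock: 3.75
tcp_pos: [491.6, 98.8, 170.8]
ee_rot: [3.113, -0.002, 1.416]
contact_force: [-30.6, 0.6, 66.7]
width: 40.3
gripper_force: 34.9
```

Emit:
{"op": "arm_command", "data": {"plan": [[0.007,-0.001,0,0,0,0]]}}

```text
clock: 3.85
tcp_pos: [491.7, 98.8, 170.9]
ee_rot: [3.121, -0.001, 1.416]
contact_force: [-31.1, -0.7, 67.1]
width: 40.2
gripper_force: 34.5
```

```bash
python3 - <<'E'
from h import *
s=sense(); print(s['contact_force'],rk(s['tcp_pos']))
b,e,q=snap('scene','s3')
for x,z in((-80,176),(-83,175.7),(-86,175)):
    print(x,px(q,O+x*EX-12.5*EY+np.array([0,0,z])))
V,U=np.mgrid[140:230,270:370]; k=(b[140:230,270:370].sum(2)<110); V=V[k];U=U[k]; P=rk(w(q,U,V,e[V,U]))
k=(abs(P[:,1]+12)<16)&(P[:,0]>-115)&(P[:,0]<-50)&(P[:,2]>150); print(k.sum(),P[k].mean(0) if k.any() else 0, P[k].min(0),P[k].max(0))
E
python3 m.py
```

```text
[-31.12264224  -0.72014338  67.06065168] [-115.68471588  -12.72469945  170.94126526]
-80 (np.float64(311.8820586588961), np.float64(200.01506738181195))
-83 (np.float64(311.3936672127129), np.float64(199.48455112192494))
-86 (np.float64(310.9085227581518), np.float64(199.07016163285343))
526 [-78.54449512 -16.28673153 271.48613235] [-114.8011228   -27.99126874  171.73796752] [-50.23454494   3.37041799 345.47084099]
now 3.9 tcp rack [-115.8  -12.7  171. ] F [-24.2  -1.7  62.3]
```

Emit:
{"op": "arm_command", "data": {"plan": [[-0.03,0.005,0.03,0,0,0],[-0.07,0.011,0.045,0,0,0]]}}

```text
clock: 4.1
tcp_pos: [456.7, 103.7, 177.0]
ee_rot: [3.135, -0.001, 1.416]
contact_force: [-0.7, 0.7, -0.2]
width: 39.9
gripper_force: 0.0
```

```bash
python3 m.py top scene
python3 - <<'E'
from h import *
ia,d,p=snap('wrist','w4')
ib,e,q=snap('scene','s4')
c=np.vstack([cv2.resize(ia,(480,300)),cv2.resize(ib[120:320,180:500],(480,300))])
cv2.imwrite('pics/c4.png',c[:,:,::-1])
E
```

```text
top 4.1 191.0 886
scene 4.15 185.1 703
now 4.2 tcp rack [-153.   -13.3  175.3] F [-0.1  0.6  0.4]
a,t0 [126.39   3.09] res [-0.4  0.4]
4.2 y 176.6 v 140.8
4.4 y 145.9 v 166.1
4.6 y 110.1 v 191.4
4.8 y 69.3 v 216.7
5.0 y 23.5 v 241.9
5.2 y -27.5 v 267.2
5.4 y -83.4 v 292.5
5.6 y -144.5 v 317.8
5.8 y -210.5 v 343.1
6.0 y -281.7 v 368.3
6.2 y -357.9 v 393.6
6.4 y -439.1 v 418.9
6.6 y -525.4 v 444.2
```

View pics/c4.png

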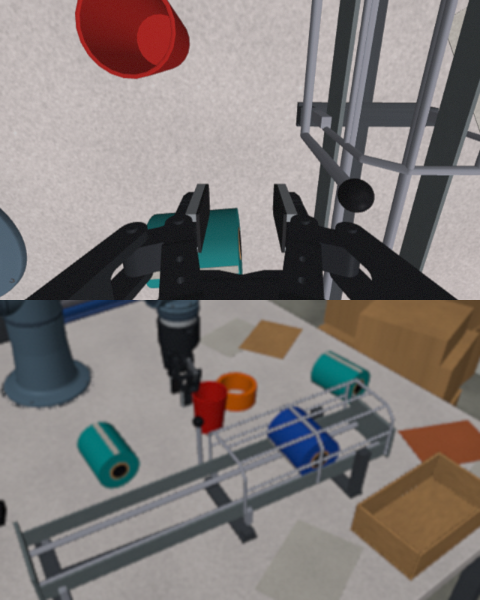

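The wrist view shows the knob at about (473,260), and the scene view at about (312,201). The roll is running and has about 1 s to the mouth. I'm checking the lever from these saved pictures, which takes no robot time.

Run:
```python
from h import *
a,d,p=ld('w4'); b,e,q=ld('s4')
V,U=np.mgrid[225:300,440:510]; k=a[225:300,440:510].sum(2)<110; n,l,s,c=cv2.connectedComponentsWithStats(k.astype(np.uint8)); print(s[1:],c[1:])
for j in range(1,n):
    if s[j,4]>400: V2,U2=np.nonzero(l==j); P=rk(w(p,U2+440,V2+225,d[V2+225,U2+440])); print(np.median(P,0),P.max(0))
print(rk(onz(p,473,260,176)))
k=b[190:212,302:322].sum(2)<130; n,l,s,c=cv2.connectedComponentsWithStats(k.astype(np.uint8)); print(s[1:],c[1:]+[302,190])
print(sense()['clock'])
```

```text
[[  10   13   48   45 1612]
 [   9   71   24    4   66]] [[33.21526055 34.56141439]
 [20.56060606 72.92424242]]
[-83.25434444  -8.59351177 180.80301881] [-71.27506672  63.1025714  318.1576962 ]
[-80.66276644 -11.44486194 176.        ]
[[ 7  0  8 15 56]] [[312.25       199.30357143]]
4.3
```

```bash
python3 - <<'E'
import sys,json; sys.argv=['m.py']
from m import *
for f,t in(('s3',3.85),('s4',4.25)):
    im,d,p=ld(f)
    m=cv2.inRange(cv2.cvtColor(im,cv2.COLOR_RGB2HSV),(105,120,40),(125,255,255)); V,U=np.nonzero((m>0)&(d>0)); Q=rk(w(p,U,V,d[V,U]))
    Q=Q[(abs(Q[:,0])<56)&(Q[:,1]>-350)&(Q[:,1]<320)&(Q[:,2]>60)&(Q[:,2]<172)]
    r=least_squares(lambda c:np.hypot(Q[:,1]-c[0],Q[:,2]-(120-.042*(255-c[0])))-45,[np.median(Q[:,1])-10],loss='soft_l1',f_scale=3).x[0]
    print(f,t,r); L.append(['scene',t,r])
json.dump(L,open('log.json','w'))
E
python3 m.py
python3 - <<'E'
from h import *
c=np.array([-153.5,-13.7,173])
for r in((-150,-40,172),(-130,-80,165),(-95,-105,150),(-58,-112,127),(-22,-112,104),(0,-110,92)):
    e=np.array(r)-c; print(((e[0]*EX+e[1]*EY+[0,0,e[2]])/400).round(3))
E
```

```text
now 4.3 tcp rack [-152.8  -13.5  174. ] F [ 0.1  0.4 -0.3]
a,t0 [126.39   3.09] res [-0.4  0.4]
4.3 y 161.8 v 153.5
4.5 y 128.6 v 178.7
4.7 y 90.3 v 204.0
4.9 y 47.0 v 229.3
5.1 y -1.4 v 254.6
5.3 y -54.8 v 279.9
5.5 y -113.3 v 305.1
5.7 y -176.9 v 330.4
5.9 y -245.5 v 355.7
6.1 y -319.1 v 381.0
6.3 y -397.9 v 406.2
6.5 y -481.6 v 431.5
6.7 y -570.5 v 456.8
s3 3.85 224.2990495254264
s4 4.25 169.27600482656828
now 4.3 tcp rack [-152.8  -13.5  174. ] F [ 0.1  0.4 -0.3]
a,t0 [163.01   3.21] res [ 0.3  0.2 -0.5 -0.1]
4.3 y 158.5 v 177.4
4.5 y 119.7 v 210.0
4.7 y 74.4 v 242.6
4.9 y 22.7 v 275.2
5.1 y -35.6 v 307.8
5.3 y -100.5 v 340.4
5.5 y -171.8 v 373.0
5.7 y -249.7 v 405.6
5.9 y -334.1 v 438.2
6.1 y -425.0 v 470.8
6.3 y -522.4 v 503.4
6.5 y -626.3 v 536.0
6.7 y -736.8 v 568.6
[-0.002 -0.066 -0.002]
[ 0.032 -0.173 -0.02 ]
[ 0.109 -0.248 -0.058]
[ 0.198 -0.28  -0.115]
[ 0.286 -0.294 -0.172]
[ 0.342 -0.298 -0.202]
```

Emit:
{"op": "arm_command", "data": {"plan": [[-0.002,-0.066,-0.002,0,0,0],[0.032,-0.173,-0.02,0,0,0],[0.109,-0.248,-0.058,0,0,0],[0.198,-0.28,-0.115,0,0,0],[0.27,-0.289,-0.16,0,0,0],[0.342,-0.298,-0.205,0,0,0]]}}

```text
clock: 4.9
tcp_pos: [592.6, -16.5, 89.4]
ee_rot: [-3.141, -0.0, 1.414]
contact_force: [-0.1, 0.0, -0.1]
width: 40.2
gripper_force: 0.0
```

```bash
python3 -c "
from h import *
s=sense();print(s['clock'],s['tcp_pos'],rk(s['tcp_pos']),s['ee_rot'])"; python3 m.py scene
```

```text
4.9 [592.57538524 -16.53392912  89.38230101] [   1.9104424  -110.97191494   89.38230101] [-3.14066801e+00 -3.10718192e-05  1.41438107e+00]
scene 4.9 39.7 928
now 4.95 tcp rack [   3.4 -111.1   85.9] F [-2.5 -1.   0.2]
a,t0 [141.61   3.15] res [ 0.2  0.6 -2.3  1.5 -0.5]
4.95 y 24.6 v 255.4
5.15 y -29.3 v 283.8
5.35 y -88.9 v 312.1
5.55 y -154.1 v 340.4
5.75 y -225.0 v 368.7
5.95 y -301.6 v 397.0
6.15 y -383.8 v 425.4
6.35 y -471.8 v 453.7
6.55 y -565.3 v 482.0
6.75 y -664.6 v 510.3
6.95 y -769.5 v 538.7
7.15 y -880.0 v 567.0
7.35 y -996.2 v 595.3
```

Run:
```python
import sys; sys.argv=['m.py']
import io,contextlib
with contextlib.redirect_stdout(io.StringIO()): from m import *
s,y,k=roll('wrist'); print('WRIST',s['clock'],y,k,rk(s['tcp_pos']))
s=sense(); tcp=rk(s['tcp_pos']); print('now',s['clock'],tcp)
```

```text
WRIST 4.95 -55.461142423827376 15792 [   3.38934538 -111.10287752   85.86608423]
now 5.0 [   1.18214893 -110.7531216    86.97078148]
```

```bash
cat > plan.py <<'E'
import json,sys
from h import *
L=json.load(open('log.json')); D=np.array([[t,y-(2.0 if n=='scene' else .6)] for n,t,y in L if y<250])
from scipy.optimize import least_squares
W=np.where(D[:,0]>4.8,1/.8,1/1.5)
r=least_squares(lambda c:np.r_[(255-.5*c[0]*np.clip(D[:,0]-c[1],0,None)**2-D[:,1])*W,(c[0]-125)/20],[125,3.1]).x
t1=float(sys.argv[1]); f0=float(sys.argv[2]); g0=float(sys.argv[3]); Dn=float(sys.argv[4]); K=float(sys.argv[5])
y=lambda t:255-.5*r[0]*(t-r[1])**2; v=lambda t:r[0]*(t-r[1])
print('a,t0',r,'res',(y(D[:,0])-D[:,1]).round(1),'y,v now',y(t1),v(t1))
# accelerate const for Ta to velocity v(roll)-dv at gap g0, then const speed K s, then decelerate
dv=10
from scipy.optimize import brentq
F=lambda T:f0-.5*(v(t1+T)-dv)*T-(y(t1+T)-g0)
Ta=brentq(F,.05,1.2); va=v(t1+Ta)-dv; A=va/Ta
def f(t):
    if t<Ta:return f0-.5*A*t*t
    fa=f0-.5*A*Ta*Ta
    if t<Ta+K:return fa-va*(t-Ta)
    u=min(t-Ta-K,va/Dn); return fa-va*K-va*u+.5*Dn*u*u
print('Ta',Ta,'v',va,'A',A)
for i in range(1,23):
    t=i/10; s=(f(t)-f0)
    print(i,'f',round(f(t)),'roll',round(y(t1+t)),'d',round(s,1),(s*EY/400).round(3)[:2])
E
python3 m.py scene | head -3; python3 plan.py 5.05 -54.7 4 450 0.15
```

```text
scene 5.0 17.2 1018
now 5.05 tcp rack [   0.3 -110.4   88.5] F [-0.4  0.   1.3]
a,t0 [138.95   3.14] res [ 0.1  0.6 -2.6  1.6  1.2 -1.5]
a,t0 [138.22756686   3.13252458] res [-0.1  0.4 -2.9  1.4  1.4 -1.3] y,v now 0.888524284310904 265.04796169765496
Ta 0.37512384360818735 v 306.90041787175585 A 818.1309268954652
1 f -59 roll -26 d -4.1 [-0.002 -0.01 ]
2 f -71 roll -55 d -16.4 [-0.006 -0.04 ]
3 f -92 roll -85 d -36.8 [-0.014 -0.091]
4 f -120 roll -116 d -65.2 [-0.025 -0.161]
5 f -151 roll -149 d -95.9 [-0.037 -0.237]
6 f -180 roll -183 d -125.3 [-0.049 -0.309]
7 f -205 roll -219 d -150.4 [-0.059 -0.371]
8 f -226 roll -255 d -171.0 [-0.067 -0.422]
9 f -242 roll -294 d -187.0 [-0.073 -0.462]
10 f -253 roll -333 d -198.6 [-0.077 -0.49 ]
11 f -260 roll -374 d -205.7 [-0.08  -0.508]
12 f -263 roll -417 d -208.2 [-0.081 -0.514]
13 f -263 roll -460 d -208.3 [-0.081 -0.514]
14 f -263 roll -506 d -208.3 [-0.081 -0.514]
15 f -263 roll -552 d -208.3 [-0.081 -0.514]
16 f -263 roll -600 d -208.3 [-0.081 -0.514]
17 f -263 roll -649 d -208.3 [-0.081 -0.514]
18 f -263 roll -700 d -208.3 [-0.081 -0.514]
19 f -263 roll -752 d -208.3 [-0.081 -0.514]
20 f -263 roll -806 d -208.3 [-0.081 -0.514]
21 f -263 roll -861 d -208.3 [-0.081 -0.514]
22 f -263 roll -917 d -208.3 [-0.081 -0.514]
```

Run:
```python
from h import *
from scipy.optimize import least_squares
s=sense(); im,d,p=snap('wrist','w5')
m=cv2.inRange(cv2.cvtColor(im,cv2.COLOR_RGB2HSV),(105,120,40),(125,255,255)); V,U=np.nonzero((m>0)&(d>0)); Q=rk(w(p,U,V,d[V,U]))
Q=Q[(abs(Q[:,0])<52)]; print(len(Q),np.percentile(Q,[2,25,50,75,98],axis=0).round(1))
r=least_squares(lambda c:np.hypot(Q[:,1]-c[0],Q[:,2]-c[1])-45,[5,108],loss='soft_l1',f_scale=3); print('free',r.x,np.median(abs(r.fun)))
for z in(106,108,110):
  r=least_squares(lambda c:np.hypot(Q[:,1]-c[0],Q[:,2]-z)-45,[5],loss='soft_l1',f_scale=3); print(z,r.x)
# fingers tips: dark points near z<130
k=(im.sum(2)<150)&(d>0); V,U=np.nonzero(k); F=rk(w(p,U,V,d[V,U])); F=F[(F[:,2]>88)&(F[:,2]<125)&(abs(F[:,0])<45)]; print('finger y',np.percentile(F[:,1],[2,50,90,95,99]) if len(F) else 0)
print(s['clock'],rk(s['tcp_pos']),sense()['clock'])
```

```text
47310 [[-49.9 -38.7 121.1]
 [-25.8 -30.2 137.2]
 [  0.3 -23.8 143.5]
 [ 26.2 -18.5 147.1]
 [ 49.9 -14.3 149.7]]
free [  4.467743   108.47259363] 0.32732605945379945
106 [1.84710347]
108 [3.99346785]
110 [5.9367613]
finger y [-117.92113145 -102.82709878  -98.7409854   -98.47745337  -98.15362438]
5.05 [   0.33553682 -110.43638093   88.49596147] 5.1
```

Emit:
{"op": "arm_command", "data": {"plan": [[-0.002,-0.01,-0.001,0,0,0],[-0.007,-0.042,-0.003,0,0,0],[-0.015,-0.094,-0.006,0,0,0],[-0.025,-0.16,-0.009,0,0,0],[-0.035,-0.224,-0.012,0,0,0],[-0.045,-0.285,-0.015,0,0,0],[-0.054,-0.339,-0.018,0,0,0],[-0.061,-0.385,-0.021,0,0,0],[-0.067,-0.422,-0.023,0,0,0],[-0.071,-0.45,-0.025,0,0,0]]}}

```text
clock: 6.1
tcp_pos: [562.2, -196.9, 82.0]
ee_rot: [3.14, 0.001, 1.415]
contact_force: [0.1, 0.5, 0.5]
width: 40.2
gripper_force: 0.0
```

Emit:
{"op": "arm_command", "data": {"plan": [[-0.003,-0.02,0,0,0,0],[-0.005,-0.031,0,0,0,0],[-0.005,-0.034,0,0,0,0],[-0.005,-0.034,0,0,0,0],[-0.005,-0.034,0,0,0,0]]}}

```text
clock: 6.6
tcp_pos: [560.8, -208.8, 81.5]
ee_rot: [3.141, 0.0, 1.417]
contact_force: [-1.1, -0.6, 1.0]
width: 40.2
gripper_force: 0.7
```

```bash
python3 m.py scene | head -2
python3 - <<'E'
from h import *
ia,d,p=snap('wrist','w6')
ib,e,q=snap('scene','s6')
c=np.vstack([cv2.resize(ia,(480,300)),cv2.resize(ib[160:360,160:480],(480,300))])
cv2.imwrite('pics/c6.png',c[:,:,::-1])
E
```

```text
scene 6.6 -249.1 1312
now 6.65 tcp rack [   0.5 -305.8   81.5] F [-0.2 -1.4  0.9]
```

View pics/c6.png

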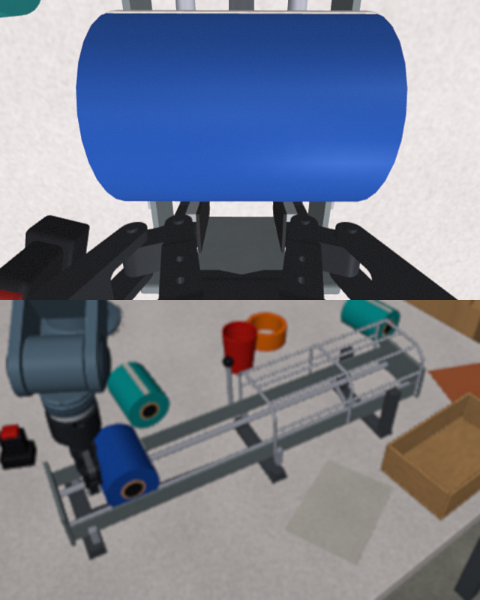

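The wrist view shows the roll resting squarely against both fingers, with its lower edge at about (240,200). In the scene view it is well short of the stop and clear of the guard, and the lever is upright at (229,361). I'll let it settle, check once more, and hand in.

Emit:
{"op": "arm_command", "data": {"plan": [[0,0,0,0,0,0],[0,0,0,0,0,0],[0,0,0,0,0,0],[0,0,0,0,0,0],[0,0,0,0,0,0],[0,0,0,0,0,0],[0,0,0,0,0,0],[0,0,0,0,0,0]]}}

```text
clock: 7.55
tcp_pos: [560.7, -209.0, 81.3]
ee_rot: [3.142, -0.0, 1.416]
contact_force: [1.1, 0.3, 1.2]
width: 39.9
gripper_force: 0.4
```

```bash
python3 m.py scene scene| head -3; python3 -c "
from cell import *
print(job_done())"
```

```text
scene 7.55 -249.3 1332
scene 7.6 -249.2 1331
now 7.65 tcp rack [   0.4 -306.    81.3] F [ 0.1 -0.4  0.5]
the job is handed in; nothing more can be done
None
```

The roll is caught and handed in at 7.65 s, standing still against the fingers at about y = -249 mm, clear of the guard and 66 mm short of touching the stop, with the lever upright; the lever push read 74 N at the wrist (67 N upward), the touch on the roll was not force-measured, and no verdict came back.

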